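# Replace a worn detail sander in its case by matching its shape

## Task

The worn, dark sander lying on the newspaper between the bins and the case is due for replacement. Take the new blue sander with the same head shape out of its bin by the handle end, lay it flat on the newspaper close beside the worn one to compare them and let go; then take it again by the waist and press it down fully home in its own shaped cutout in the open case. Leave the worn sanders, the other new ones and everything else on the bench where they are.

Things in the scene. Friction and masses are not known exactly. Their poses are not given: they have to be found in the camera images.
- new_round: New blue hand sander: round head 64 mm across, centre at x = 56 mm; 22 mm thick, 90 to 160 g. Bar handle 26 mm wide, x = -76 to 32 mm. Origin: underside, at the waist (black band), within 10 mm of the centre of mass; x along the handle to the head, z up. Starts flat in a bin (any of the three), head inside, the last 50 to 62 mm of handle sticking out in front.
- new_delta: New blue hand sander: delta head, 66 mm wide at x = 32 mm, tapering to an 8 mm tip at x = 88 mm; 22 mm thick, 90 to 160 g. Bar handle 26 mm wide, x = -76 to 32 mm. Origin: underside, at the waist (black band), within 10 mm of the centre of mass; x along the handle to the head, z up. Starts flat in a bin (any of the three), head inside, the last 50 to 62 mm of handle sticking out in front.
- new_square: New blue hand sander: square-cornered head 64 mm wide, x = 32 to 84 mm; 22 mm thick, 90 to 160 g. Bar handle 26 mm wide, x = -76 to 32 mm. Origin: underside, at the waist (black band), within 10 mm of the centre of mass; x along the handle to the head, z up. Starts flat in a bin (any of the three), head inside, the last 50 to 62 mm of handle sticking out in front.
- worn_round: Worn dark sander, size, outline, origin and axes as new_round. Exactly one of the worn sanders lies on the newspaper, its origin under 80 mm from the sheet's centre: it is the sample. The other two lie in the carton at the back.
- worn_delta: Worn dark sander, size, outline, origin and axes as new_delta. Exactly one of the worn sanders lies on the newspaper, its origin under 80 mm from the sheet's centre: it is the sample. The other two lie in the carton at the back.
- worn_square: Worn dark sander, size, outline, origin and axes as new_square. Exactly one of the worn sanders lies on the newspaper, its origin under 80 mm from the sheet's centre: it is the sample. The other two lie in the carton at the back.
- newspaper: Centre of the newspaper sheet lying flat on the bench between bins and case, 360 (x) by 250 mm (y), no thickness. The sample lies along x on its +y half; its -y half is free to lay a sander on, parallel, 90 mm away.
- bins: Three red bins on a 20 mm plank, fixed, on the robot's left or right (the case on the other side). Origin: on the bench, mid plank; -x is the open front. Bins 88 mm apart along y, 80 mm wide inside, x = -60 to 60 mm, floor at z = 23, sides 40 mm high in front, 85 at the back; front lip 15 mm above the floor with a 46 mm gap for the handle: lift a sander straight up 70 mm to clear.
- case: Open black tool case, fixed; rigid grey insert, x = -86 to 96, y = -120 to 120 mm, top at z = 30, rim at z = 36 mm; lid taken off. Three empty cutouts 80 mm apart along y, heads to +x. A finger trough (x = -18 to 18 mm, floor at z = 5) crosses all three at the waist. Origin: on the bench below cutout_delta; axes as the cutouts'.
- cutout_round (a point): Floor of the round cutout (y = -80 mm in the case), 12 mm above the bench; a sander fully home has its origin here, axes as the case's. 18 mm deep, 2 mm clear all round, mouth chamfered 2.5 mm; the sander ends 4 mm proud. Sprung nubs beside the handle grip it: 5 to 10 N pushes it past them. Room for fingers only in the trough: 40 mm each side of the centre line.
- cutout_delta (a point): Floor of the delta cutout (y = 0 mm in the case), 12 mm above the bench; a sander fully home has its origin here, axes as the case's. 18 mm deep, 2 mm clear all round, mouth chamfered 2.5 mm; the sander ends 4 mm proud. Sprung nubs beside the handle grip it: 5 to 10 N pushes it past them. Room for fingers only in the trough: 40 mm each side of the centre line.
- cutout_square (a point): Floor of the square cutout (y = 80 mm in the case), 12 mm above the bench; a sander fully home has its origin here, axes as the case's. 18 mm deep, 2 mm clear all round, mouth chamfered 2.5 mm; the sander ends 4 mm proud. Sprung nubs beside the handle grip it: 5 to 10 N pushes it past them. Room for fingers only in the trough: 40 mm each side of the centre line.
- stain_jar: Bystander: open glass jar of dark stain, 86 mm wide, 122 mm high, right side of the bench. Origin at the centre of its foot.
- solvent: Bystander: clear bottle with white cap, 74 mm wide, 220 mm high, right side of the bench. Origin at the centre of its foot.
- jar_lid: Bystander: green jar lid, 76 mm wide, 12 mm high, lying close in front of the robot. Origin at the centre of its underside.
- moulding: Bystander: dark moulding offcut 240 by 55 by 30 mm, left side of the bench. Origin at the centre of its underside.
Not all that is in view belongs to the job. What is shaped like the new_delta but green or red is not meant.

How it is judged (in metres and radians):
On the way, in this order (a step that is already met when the one before it is completed fails the run):
1. The matching new sander is held by its handle end, lifted clear of the bin (((horizontal distance between worn_round and newspaper below 0.15 m and contact force between the fingers and new_round above 1 N and height (world z) of new_round above 0.04 m and x of the grasp point in the frame of new_round below -0.02 m) or (horizontal distance between worn_delta and newspaper below 0.15 m and contact force between the fingers and new_delta above 1 N and height (world z) of new_delta above 0.04 m and x of the grasp point in the frame of new_delta below -0.02 m) or (horizontal distance between worn_square and newspaper below 0.15 m and contact force between the fingers and new_square above 1 N and height (world z) of new_square above 0.04 m and x of the grasp point in the frame of new_square below -0.02 m))), for 0.1 s.
2. It lies flat and released on the newspaper beside the worn sample (origins within 170 mm of each other) (((horizontal distance between worn_round and newspaper below 0.15 m and horizontal distance between new_round and worn_round below 0.17 m and height (world z) of new_round below 0.005 m and angle between new_round's own z axis and vertical below 0.08 rad and x of new_round in the frame of newspaper between -0.19 and 0.19 m and y of new_round in the frame of newspaper between -0.135 and 0.135 m and contact force between the fingers and new_round below 0.05 N and linear speed of new_round below 0.02 m/s) or (horizontal distance between worn_delta and newspaper below 0.15 m and horizontal distance between new_delta and worn_delta below 0.17 m and height (world z) of new_delta below 0.005 m and angle between new_delta's own z axis and vertical below 0.08 rad and x of new_delta in the frame of newspaper between -0.19 and 0.19 m and y of new_delta in the frame of newspaper between -0.135 and 0.135 m and contact force between the fingers and new_delta below 0.05 N and linear speed of new_delta below 0.02 m/s) or (horizontal distance between worn_square and newspaper below 0.15 m and horizontal distance between new_square and worn_square below 0.17 m and height (world z) of new_square below 0.005 m and angle between new_square's own z axis and vertical below 0.08 rad and x of new_square in the frame of newspaper between -0.19 and 0.19 m and y of new_square in the frame of newspaper between -0.135 and 0.135 m and contact force between the fingers and new_square below 0.05 N and linear speed of new_square below 0.02 m/s))), for 0.3 s.
3. It is picked up again by the waist (within 30 mm of its origin along the handle) (((horizontal distance between worn_round and newspaper below 0.15 m and contact force between the fingers and new_round above 1 N and height (world z) of new_round above 0.025 m and x of the grasp point in the frame of new_round between -0.03 and 0.03 m) or (horizontal distance between worn_delta and newspaper below 0.15 m and contact force between the fingers and new_delta above 1 N and height (world z) of new_delta above 0.025 m and x of the grasp point in the frame of new_delta between -0.03 and 0.03 m) or (horizontal distance between worn_square and newspaper below 0.15 m and contact force between the fingers and new_square above 1 N and height (world z) of new_square above 0.025 m and x of the grasp point in the frame of new_square between -0.03 and 0.03 m))), for 0.1 s.
At the end, for the whole second after the job is handed in: The new sander of the sample's shape is in its own cutout, released and still: within 6 mm of the site horizontally, less than 2.5 mm above the floor, level within 0.04 rad, in line within 0.06 rad; the other new ones are in their bins (moved under 30 mm) (((horizontal distance between worn_round and newspaper below 0.15 m and horizontal distance between new_round and cutout_round below 0.006 m and z of new_round in the frame of cutout_round below 0.0025 m and angle between new_round's own z axis and vertical below 0.04 rad and angle between the x axis of new_round and the x axis of case, either way round below 0.06 rad and contact force between the fingers and new_round below 0.05 N and linear speed of new_round below 0.02 m/s and distance of each of new_delta, new_square from where it was at the start of the episode below 0.03 m) or (horizontal distance between worn_delta and newspaper below 0.15 m and horizontal distance between new_delta and cutout_delta below 0.006 m and z of new_delta in the frame of cutout_delta below 0.0025 m and angle between new_delta's own z axis and vertical below 0.04 rad and angle between the x axis of new_delta and the x axis of case, either way round below 0.06 rad and contact force between the fingers and new_delta below 0.05 N and linear speed of new_delta below 0.02 m/s and distance of each of new_round, new_square from where it was at the start of the episode below 0.03 m) or (horizontal distance between worn_square and newspaper below 0.15 m and horizontal distance between new_square and cutout_square below 0.006 m and z of new_square in the frame of cutout_square below 0.0025 m and angle between new_square's own z axis and vertical below 0.04 rad and angle between the x axis of new_square and the x axis of case, either way round below 0.06 rad and contact force between the fingers and new_square below 0.05 N and linear speed of new_square below 0.02 m/s and distance of each of new_round, new_delta from where it was at the start of the episode below 0.03 m))); the robot touches nothing.
It fails at once if A wrong new sander is moved more than 30 mm ((horizontal distance between worn_round and newspaper below 0.15 m and distance of any of new_delta, new_square from where it was at the start of the episode above 0.03 m) or (horizontal distance between worn_delta and newspaper below 0.15 m and distance of any of new_round, new_square from where it was at the start of the episode above 0.03 m) or (horizontal distance between worn_square and newspaper below 0.15 m and distance of any of new_round, new_delta from where it was at the start of the episode above 0.03 m)).
It fails at once if A worn sander is moved more than 30 mm (distance of any of worn_round, worn_delta, worn_square from where it was at the start of the episode above 0.03 m).
It fails at once if The jar, bottle, lid or moulding is moved more than 30 mm or the jar or bottle tipped (distance of any of stain_jar, solvent, jar_lid, moulding from where it was at the start of the episode above 0.03 m or angle between any of stain_jar, solvent's own z axis and vertical above 0.4 rad).
It also fails if it takes over 64 s, if anything falls off the work surface, if the arm or the gripper's body presses on something with over 40 N, if the wrist force passes 120 N, or if a joint passes its speed limit or range.

## Robot

A 6-joint arm with a two-finger parallel gripper is mounted at the origin on the work surface. World frame = base frame: x ahead of the robot, y to its left, z up, the work surface at z = 0. Lengths are in m, angles in degrees, forces in N, time in s.
With the tool pointing down it reaches from about 0.4 to 0.825 m from the base axis. Payload 7 kg.
Tool frame: the origin (TCP) lies at the very end of the fingers, on their centre line; the grasp point (between the pads) lies 19 mm behind it; z points along the fingers, y is the line along which they close (so a half turn about z gives the same grasp; the last joint's range is limited). The gripper opens to 88 mm and grips with 3 to 60 N. Pads are 19 mm wide; open, the fingers measure 130 mm over their backs; the gripper's body (78 mm by 193 mm) begins 47 mm behind the grasp point.
Start: joints at [85.376, 20.546, 0.682, 0, -70.136, -16.507], TCP at [0.243, 0.63, 0.227] pointing down, gripper open.
Joint ranges: [-176.03, 176.03], [-82.01, 121.73], [-58.28, 71.71], [-173.87, 95.51], [-174.79, -0.11], [-173.66, 173.66]. Speed limits (degrees/s): [136.94, 136.94, 172.46, 180, 180, 180].

## Interface

Orientations are given as [roll, pitch, yaw] about the fixed x, y, z axes, in that order (R = Rz(yaw) Ry(pitch) Rx(roll)).
In Python, from plant import ctrl gives the robot as it stands.
- The arm moves only by the tool carry_out, never from a script. Its argument "deltas" is a list that holds one entry, the list of rows, each a list of 5 numbers: the shift along the tool's x, y, z scaled (see below), then the turn about the tool's z scaled (see below), then the opening, from -1 (shut) to 1 (fully open). A call has 1 to 5 rows; each row is the pose to reach, as a shift and turn from the pose commanded when the call began, along the tool's axes at that moment, turning the shorter way round; what a row does not reach only later rows make up. The controller multiplies each number of a shift by 20 cm and each number of a turn by 2 pi rad. A row lasts 1/10 s, in which the tool goes at most 50 mm and 8.59 degrees, less where a joint would pass 70% of its speed; a pose out of reach is approached as far as the arm can. A call with a number of a shift or a turn outside -1 to 1 is refused whole. A call with a gripper value outside its range is refused whole. The fingers move at their own pace and stop on an object; the grip force is fixed at half the most. Time passes only in rows, so rows that repeat a pose let the fingers close. It gives the time, the measured TCP pose, the force, the opening and the grip force at its end, in the units of the state.
- ctrl.get_obs(): the state, without advancing time (a new reading comes with each control period).
- ctrl.snapshot(name): name is "side" or "top" or "wrist"; returns a dict with "color" (400x640x3 uint8, red, green, blue), "camera_matrix" (3x3 intrinsics, pixels), "R" (3x3) and "t" (3): a world point X has camera coordinates R X + t. Camera axes: x right, y down, z forward; pixel columns grow to the right and rows downward; lengths in m; the calibration is good to about 2 mm. A picture is of the moment at which its call begins. There is no depth.
- ctrl.close_job(): hands the job in; it is judged then, once.
Trained networks look in a picture, given as the dict that the camera call returned (one of the last four; its "shot" number tells which), for a name from the list of things; names that differ only in an ending like _2 or _b are one class to them, and where a whole thing is asked for, a point or a joint stands for the part that bears it (a point fixed in the world has none). Each returns a list of dicts, best first, with "p" (0 to 1); they miss things now and then, are a little off and sometimes report something else, mostly with a low value. They report only what shows in the picture. A call takes as long as a camera call. They do not tell look-alikes from the thing itself.
- ctrl.search_frame(picture, name): "centre" ([column, row] in pixels, amid what is visible of it).
- ctrl.silhouettes(picture, name): "mask" (400x640 bool, what is visible of it) and "centre" ([column, row] in pixels, amid what is visible of it).
- ctrl.spot_point(picture, name): "centre" ([column, row] in pixels: a listed point, or the origin of a listed thing).
The state is a dict: "clock": time; "joint_pos": joint angles; "qvel": joint speeds; "tau": joint torques, N m; "tool_pos": TCP position; "orientation": TCP orientation; "force": force on the tool from outside, world axes, zero at the start; "moment": the same for the moment, N m; "opening": finger opening in m; "gripper_force": force on a finger pad.
Only numpy, scipy, OpenCV 4.12 (cv2) and the standard library are available. Lean on these libraries where they do the work, as an engineer would, in place of code of your own. Each camera call takes 0.05 s, during which the arm holds its last target. There are 200 camera calls.

## Working session

There is one attempt and no reset: what is moved stays moved. The work goes in short steps, Python scripts to look and compute and a tool call to move; the robot and the scene stay as the last step left them, time stands still between calls to the robot, and variables do not carry over. Pictures are saved under pics/ and viewed, at most 10 in all, crops included, and the job is handed in when it is done.

Besides the shell and the picture viewer there is one more tool, called after "Emit:" as name([rows], argument=value, ...), one row to a line, values as JSON. carry_out: Moves the arm, as the interface text tells. Its arguments: {"type":"object","properties":{"deltas":{"type":"array"}},"required":["deltas"]}

```bash
mkdir -p pics; ls
cat > h.py <<'E'
import numpy as np, cv2
from plant import ctrl
from scipy.spatial.transform import Rotation as Ro
def save(p,name,crop=None,s=1):
    im=p["color"]
    if crop: im=im[crop[1]:crop[3],crop[0]:crop[2]]
    im=cv2.resize(im,None,fx=s,fy=s,interpolation=cv2.INTER_CUBIC)
    cv2.imwrite("pics/"+name,im[...,::-1])
def w(p,uv,z):
    R,t,K=map(np.array,(p["R"],p["t"],p["camera_matrix"]))
    d=R.T@np.linalg.solve(K,[uv[0],uv[1],1.]); c=-R.T@t
    return c+d*(z-c[2])/d[2]
def px(p,X):
    q=np.array(p["camera_matrix"])@(np.array(p["R"])@np.array(X)+p["t"]); return q[:2]/q[2]
def go(target,yaw=None):
    o=ctrl.get_obs(); R=Ro.from_euler('xyz',o["orientation"],degrees=True)
    d=R.inv().apply(np.array(target)-o["tool_pos"])
    print("tool shift/0.2:",np.round(d/0.2,4),"ori",np.round(o["orientation"],2),"clock",o["clock"])
E
python3 - <<'E'
from h import *
o=ctrl.get_obs(); print(o)
for n in ("top","side"):
    p=ctrl.snapshot(n); save(p,n+"0.png")
    print(n,np.round(-np.array(p["R"]).T@p["t"],3))
    for k in ["new_round","new_delta","new_square","worn_round","worn_delta","worn_square","newspaper","bins","case","cutout_round","cutout_delta","cutout_square","stain_jar","solvent","jar_lid","moulding"]:
        r=ctrl.spot_point(p,k)[:3]
        print(k,[(np.round(a["centre"]).tolist(),round(a["p"],2),np.round(w(p,a["centre"],0.012 if 'cut' in k else .023 if 'new_' in k else 0),3)[:2].tolist()) for a in r])
E
```

```text
pics
{'clock': 0.0, 'joint_pos': array([ 8.53744219e+01,  2.05900932e+01,  6.34650056e-01, -2.04507093e-02,
       -7.01370715e+01, -1.65080230e+01]), 'qvel': array([ 0.05697516, -0.03368249,  0.08463501, -0.06118223,  0.08650932,
        0.08723487]), 'tau': array([-1.05288764e-03, -5.82715452e+01,  2.93061000e+01,  6.99717566e+00,
        6.90771107e-03, -1.56751439e-04]), 'tool_pos': array([0.24320132, 0.62913788, 0.22564346]), 'orientation': array([ 1.79905836e+02, -7.85785898e-03, -2.11405586e+01]), 'force': array([-0.293776  , -1.1025238 , -0.69429472]), 'moment': array([-0.0109633 , -0.0224608 , -0.06092165]), 'gripper_force': 0.0, 'opening': 0.08727479554651087}
top [ 0.315 -0.026  1.841]
new_round [([226.0, 220.0], 0.96, [0.495, 0.371]), ([185.0, 242.0], 0.64, [0.41, 0.526])]
new_delta [([242.0, 273.0], 0.68, [0.29, 0.305]), ([238.0, 153.0], 0.65, [0.76, 0.327]), ([376.0, 224.0], 0.31, [0.473, -0.213])]
new_square [([273.0, 213.0], 0.89, [0.521, 0.185]), ([455.0, 215.0], 0.58, [0.506, -0.517]), ([315.0, 252.0], 0.18, [0.367, 0.022])]
worn_round [([246.0, 216.0], 0.71, [0.513
[... 1543 characters left out ...]
0, 215.0], 0.72, [0.554, -0.023]), ([367.0, 259.0], 0.43, [0.508, -0.299])]
bins [([270.0, 180.0], 0.93, [0.566, 0.271]), ([388.0, 268.0], 0.61, [0.525, -0.379]), ([422.0, 291.0], 0.48, [0.527, -0.522])]
case [([363.0, 256.0], 0.85, [0.509, -0.281])]
cutout_round [([389.0, 267.0], 0.94, [0.522, -0.386])]
cutout_delta [([366.0, 258.0], 0.58, [0.503, -0.301])]
cutout_square [([346.0, 250.0], 0.73, [0.479, -0.224]), ([390.0, 267.0], 0.63, [0.524, -0.387]), ([422.0, 292.0], 0.15, [0.514, -0.529])]
stain_jar []
solvent [([423.0, 291.0], 0.59, [0.526, -0.526])]
jar_lid [([279.0, 236.0], 0.84, [0.369, 0.014])]
moulding [([205.0, 170.0], 0.56, [0.417, 0.532]), ([258.0, 180.0], 0.15, [0.528, 0.306])]
```

Run:
```python
from h import *
a=cv2.imread("pics/top0.png")[110:300,160:490]; cv2.imwrite("pics/top0c.png",cv2.resize(a,None,fx=2.4,fy=2.4,interpolation=cv2.INTER_CUBIC))
a=cv2.imread("pics/side0.png")[130:310,180:440]; cv2.imwrite("pics/side0c.png",cv2.resize(a,None,fx=3,fy=3,interpolation=cv2.INTER_CUBIC))
```

```text
(no output)
```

View pics/top0c.png

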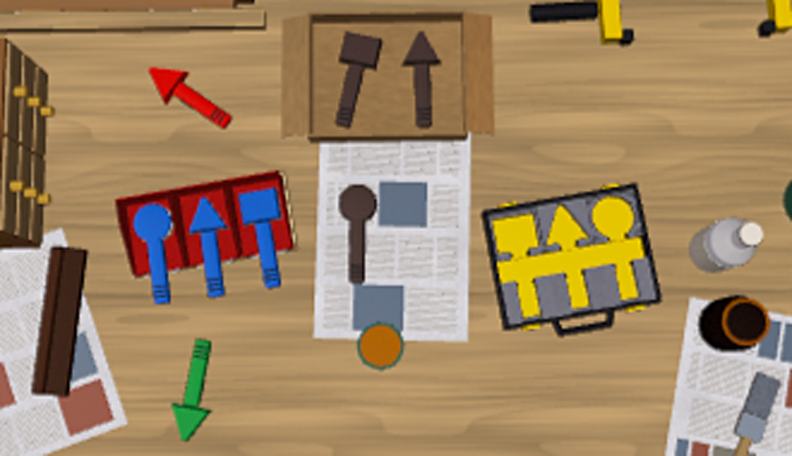

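View pics/side0c.png

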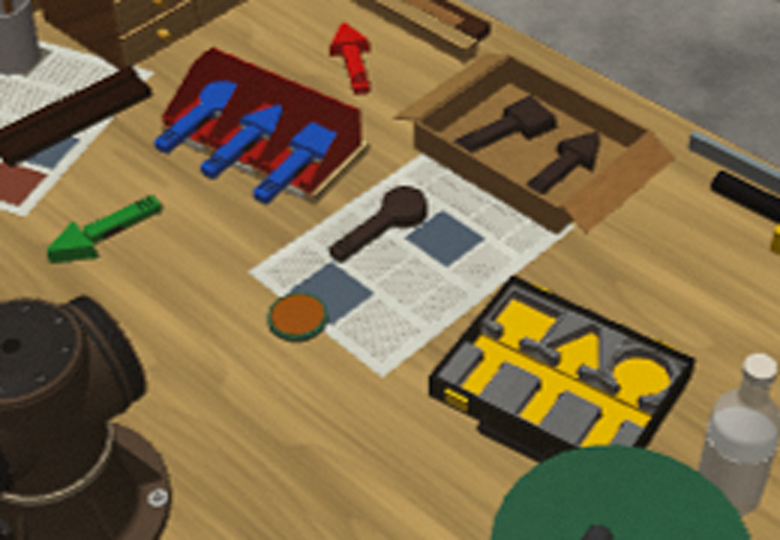

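```bash
cat >> h.py <<'E'
def best(p,name,near=None):
    r=ctrl.silhouettes(p,name)
    if near is not None: r=sorted(r,key=lambda a:np.hypot(*(np.array(a["centre"])-near)))
    return r[0]["mask"].astype(np.uint8) if r else None
def outline(kind):
    # sander outline in its own frame, x,y
    H=[(32,13),(-76,13),(-76,-13),(32,-13)]
    if kind=="round":
        a=np.radians(np.linspace(-156,156,30)); h=[(56+32*np.cos(t),32*np.sin(t)) for t in a]
    elif kind=="square": h=[(32,-32),(84,-32),(84,32),(32,32)]
    else: h=[(32,-33),(88,-4),(88,4),(32,33)]
    return np.array(H+h)/1000
def fit(p,mask,kind,x0,zb,zt):
    """pose (x,y,yawdeg) of a sander whose solid between zb and zt best fills the mask (soft IoU)"""
    from scipy.optimize import minimize
    S=4
    ys,xs=np.nonzero(mask); b=[xs.min()-25,ys.min()-25,xs.max()+25,ys.max()+25]
    m=cv2.GaussianBlur(cv2.resize(mask[max(b[1],0):b[3],max(b[0],0):b[2]].astype(np.float32),None,fx=S,fy=S),(0,0),S)
    off=np.array([max(b[0],0),max(b[1],0)]); O=outline(kind)
    K,R,t=(np.array(p[k]) for k in("camera_matrix","R","t"))
    def ren(q):
        c,s=np.cos(np.radians(q[2])),np.sin(np.radians(q[2])); im=np.zeros(m.shape,np.uint8)
        xy=O@np.array([[c,s],[-s,c]])+q[:2]
        P=[]
        for z in(zb,zt):
            X=np.c_[xy,np.full(len(xy),z)]@R.T+t; u=X@K.T; P.append(((u[:,:2]/u[:,2:]-off+.5)*S-.5))
        for k in range(len(O)):
            j=(k+1)%len(O); h=cv2.convexHull(np.float32([P[0][k],P[0][j],P[1][k],P[1][j]])); cv2.fillConvexPoly(im,np.int32(np.round(h*16)),1,shift=4)
        for a in P: cv2.fillPoly(im,[np.int32(np.round(a*16))],1,shift=4)
        return cv2.GaussianBlur(im.astype(np.float32),(0,0),S)
    f=lambda q:1-np.minimum(ren(q),m).sum()/np.maximum(ren(q),m).sum()
    q=np.array(x0,float)
    for d in((.02,.02,6),(.005,.005,2)):
        sim=np.array([q]+[q+np.eye(3)[i]*d[i] for i in range(3)]); r=minimize(f,q,method="Nelder-Mead",options=dict(initial_simplex=sim,xatol=1e-5,fatol=1e-5)); q=r.x
    return q,1-r.fun
E
python3 - <<'E'
from h import *
for n,c in(("top",(226,218)),("side",(246,173))):
    p=ctrl.snapshot(n)
    m=best(p,"new_round",c); print(n,m.sum(),fit(p,m,"round",(.5,.37,9),.023,.045))
    m=best(p,"worn_round",px(p,(.54,.05,0))); print(n,m.sum(),fit(p,m,"round",(.54,.05,0),0,.022))
E
```

```text
top 366 (array([0.50238226, 0.37122807, 7.32729959]), np.float64(0.813683807849884))
top 371 (array([ 0.53722249,  0.04966787, -1.29137715]), np.float64(0.9094036817550659))
side 244 (array([ 0.51413799,  0.36979293, 16.39932448]), np.float64(0.7346420884132385))
side 306 (array([ 0.54665803,  0.04450356, -0.22273629]), np.float64(0.7733389735221863))
```

Run:
```python
from h import *
go((.42,.36,.26))
```

```text
tool shift/0.2: [ 1.3099  0.9388 -0.1671] ori [-180.     -0.    -21.13] clock 2.0
```

Emit:
carry_out([
  [[0.16,0.12,-0.08,-0.016,1],[0.33,0.235,-0.17,-0.032,1],[0.49,0.35,-0.17,-0.048,1],[0.65,0.47,-0.17,-0.064,1],[0.81,0.58,-0.17,-0.079,1]],
])

```text
clock: 2.5
tool_pos: [0.3532, 0.4615, 0.261]
orientation: [-180.0, -0.0, 7.6]
force: [0.4, -0.3, 0.3]
opening: 0.0877
gripper_force: 0.0
```

Run:
```python
from h import *
go((.42,.36,.26))
```

```text
tool shift/0.2: [0.2643 0.5471 0.0045] ori [-1.7996e+02 -2.0000e-02  7.5600e+00] clock 2.5
```

Emit:
carry_out([
  [[0.09,0.18,0,0,1],[0.18,0.36,0,0,1],[0.26,0.54,0,0,1],[0.26,0.54,0,0,1]],
])

```text
clock: 2.9
tool_pos: [0.4195, 0.3591, 0.261]
orientation: [180.0, -0.0, 7.1]
force: [-0.3, 1.5, -0.2]
opening: 0.0877
gripper_force: 0.0
```

Run:
```python
from h import *
p=ctrl.snapshot("wrist"); save(p,"w1.png"); print(ctrl.get_obs()["tool_pos"],-np.array(p["R"]).T@p["t"])
for k in("new_round","new_delta","bins"): print(k,[(np.round(a["centre"]),a["p"]) for a in ctrl.spot_point(p,k)])
m=best(p,"new_round",px(p,(.5,.37,.04))); print(m.sum(),fit(p,m,"round",(.5,.37,8),.023,.045))
```

```text
[0.41892838 0.36075705 0.26101246] [0.48871713 0.36838864 0.41974049]
new_round [(array([312.,  89.]), 0.68)]
new_delta [(array([390.,  89.]), 0.91), (array([336., 259.]), 0.58)]
bins [(array([472.,  85.]), 0.39)]
5573 (array([0.50974874, 0.36961788, 8.08818999]), np.float64(0.9568043351173401))
```

View pics/w1.png

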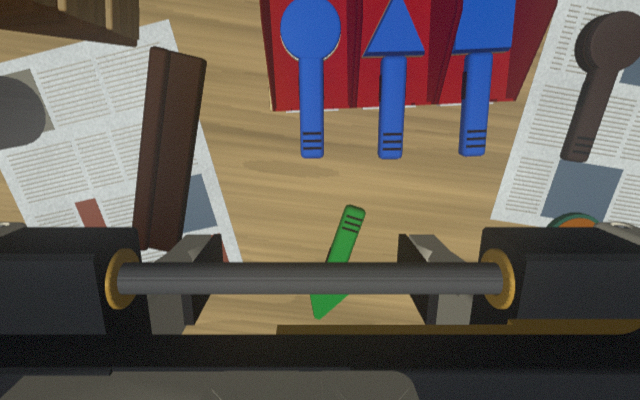

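Run:
```python
from h import *
go((.462,.363,.026))
```

```text
tool shift/0.2: [0.2199 0.0296 1.1727] ori [-179.99   -0.      7.35] clock 3.15
```

Emit:
carry_out([
  [[0.11,0.015,0.22,-0.002,0.2],[0.22,0.03,0.42,-0.002,0.2],[0.22,0.03,0.62,-0.002,0.2],[0.22,0.03,0.82,-0.002,0.2],[0.22,0.03,0.9,-0.002,0.2]],
])

```text
clock: 3.65
tool_pos: [0.4603, 0.3612, 0.0761]
orientation: [179.8, 0.3, 8.1]
force: [1.3, -0.8, 0.2]
opening: 0.0551
gripper_force: 0.0
```

Run:
```python
from h import *
go((.462,.363,.026))
p=ctrl.snapshot("wrist"); save(p,"w2.png")
```

```text
tool shift/0.2: [ 0.0108 -0.0088  0.2505] ori [179.77   0.26   8.06] clock 3.65
```

View pics/w2.png

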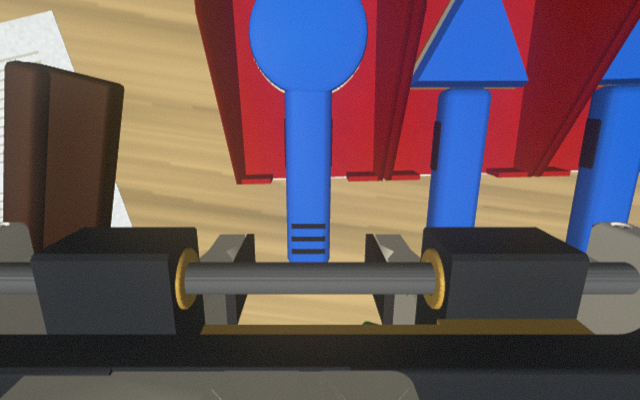

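Emit:
carry_out([
  [[0.008,-0.006,0.15,0,0.2],[0.008,-0.006,0.25,0,0.2],[0.008,-0.006,0.25,0,0.2],[0.008,-0.006,0.25,0,-1],[0.008,-0.006,0.25,0,-1]],
])

```text
clock: 4.2
tool_pos: [0.4643, 0.3648, 0.0322]
orientation: [-179.9, -0.1, 8.1]
force: [-0.1, 0.3, -0.2]
opening: 0.0418
gripper_force: 0.0
```

Emit:
carry_out([
  [[0,0,0,0,-1],[0,0,0,0,-1],[0,0,-0.03,0,-1]],
])

```text
clock: 4.5
tool_pos: [0.4635, 0.3631, 0.0366]
orientation: [180.0, 0.0, 8.0]
force: [-0.3, 0.5, -0.7]
opening: 0.0261
gripper_force: 29.9
```

Emit:
carry_out([
  [[0,0,0.03,0,-1],[0,0,0.03,0,0],[0,0,0.03,0,0],[0,0,0.055,0,0],[0,0,0.055,0,0]],
])

```text
clock: 5.0
tool_pos: [0.4635, 0.3631, 0.0247]
orientation: [180.0, 0.1, 8.0]
force: [0.1, -1.9, 0.2]
opening: 0.0431
gripper_force: 0.0
```

Emit:
carry_out([
  [[0,0,0,0,-1],[0,0,0,0,-1],[0,0,0,0,-1],[0,0,0,0,-1]],
])

```text
clock: 5.4
tool_pos: [0.4638, 0.3636, 0.0256]
orientation: [-180.0, -0.0, 8.0]
force: [0.2, -0.1, -0.4]
opening: 0.0258
gripper_force: 29.9
```

Emit:
carry_out([
  [[0,0,-0.07,0,-1],[0,0,-0.17,0,-1],[0,0,-0.3,0,-1],[0,0,-0.45,0,-1],[0,0,-0.6,0,-1]],
])

```text
clock: 5.9
tool_pos: [0.4634, 0.3632, 0.1464]
orientation: [180.0, 0.0, 8.0]
force: [0.8, -0.5, -2.0]
opening: 0.0257
gripper_force: 29.9
```

Run:
```python
from h import *
p=ctrl.snapshot("wrist"); save(p,"w3.png")
go((.49,-.045,.15))
p=ctrl.snapshot("top")
print([(np.round(w(p,a["centre"],0),3),a["p"]) for a in ctrl.spot_point(p,"newspaper")])
```

```text
tool shift/0.2: [-1.6790e-01  2.0477e+00  1.7000e-03] ori [-179.77   -0.32    8.09] clock 5.95
[(array([ 0.562, -0.009,  0.   ]), 0.92), (array([ 0.507, -0.531,  0.   ]), 0.31)]
```

View pics/w3.png

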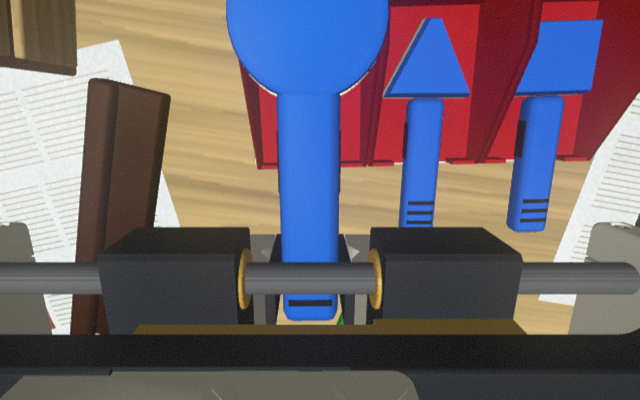

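Emit:
carry_out([
  [[-0.015,0.18,0,0.004,-1],[-0.035,0.4,0,0.009,-1],[-0.05,0.6,0,0.014,-1],[-0.065,0.8,0,0.018,-1],[-0.08,1.0,0,0.0222,-1]],
])

```text
clock: 6.55
tool_pos: [0.4749, 0.1613, 0.1444]
orientation: [179.9, 0.1, -0.0]
force: [0.6, -0.1, -0.8]
opening: 0.0257
gripper_force: 29.9
```

Run:
```python
from h import *
go((.493,-.043,.1))
```

```text
tool shift/0.2: [0.0914 1.0211 0.2227] ori [ 1.7995e+02  1.0000e-01 -2.0000e-02] clock 6.55
```

Emit:
carry_out([
  [[0.02,0.2,0,0,-1],[0.04,0.42,0,0,-1],[0.06,0.64,0,0,-1],[0.08,0.84,0.0,0,-1],[0.09,1.0,0.05,0,-1]],
])

```text
clock: 7.05
tool_pos: [0.4939, -0.0387, 0.1354]
orientation: [-180.0, -0.0, -0.0]
force: [0.4, 0.8, -1.6]
opening: 0.0255
gripper_force: 29.9
```

Run:
```python
from h import *
p=ctrl.snapshot("wrist"); 
m=best(p,"worn_round"); print(m.sum(),fit(p,m,"round",(.54,.047,0),0,.022))
go((.493,-.043,.002))
```

```text
10011 (array([ 0.54057077,  0.04673215, -1.45338677]), np.float64(0.8824700117111206))
tool shift/0.2: [0.0083 0.0146 0.656 ] ori [179.96   0.25  -0.2 ] clock 7.15
```

Emit:
carry_out([
  [[0,0.02,0.18,0,-1],[0,0.02,0.36,0,-1],[0,0.02,0.5,0,-1],[0,0.02,0.58,0,-1],[0,0.02,0.62,0,-1]],
])

```text
clock: 7.65
tool_pos: [0.4923, -0.0408, 0.0093]
orientation: [179.9, 0.2, 0.0]
force: [-0.1, -0.4, -0.3]
opening: 0.0259
gripper_force: 29.9
```

Emit:
carry_out([
  [[0,0,0.01,0,-1],[0,0,0.02,0,-1],[0,0,0.03,0,-1],[0,0,0.035,0,-1]],
])

```text
clock: 8.05
tool_pos: [0.4945, -0.0406, 0.0051]
orientation: [-180.0, -0.1, 0.0]
force: [0.3, 0.7, -1.2]
opening: 0.0256
gripper_force: 29.9
```

Emit:
carry_out([
  [[0,0,0.005,0,-1],[0,0,0.01,0,-1],[0,0,0.015,0,-1],[0,0,0.015,0,-1]],
])

```text
clock: 8.45
tool_pos: [0.4942, -0.0407, 0.0025]
orientation: [-180.0, -0.0, 0.1]
force: [-4.1, 0.9, 10.9]
opening: 0.0256
gripper_force: 29.9
```

Emit:
carry_out([
  [[0,0,-0.005,0,-1],[0,0,-0.005,0,0],[0,0,-0.005,0,0],[0,0,-0.005,0,0],[0,0,-0.15,0,0]],
])

```text
clock: 8.95
tool_pos: [0.4915, -0.0413, 0.0289]
orientation: [179.9, 0.4, -0.0]
force: [0.9, -0.5, 0.2]
opening: 0.0431
gripper_force: 0.0
```

Emit:
carry_out([
  [[-0.02,0,-0.25,0,0],[-0.1,0,-0.5,0,0],[-0.25,0,-0.7,0,0.2],[-0.25,0,-0.7,0,0.2]],
])

```text
clock: 9.35
tool_pos: [0.4444, -0.0405, 0.1769]
orientation: [-179.9, -0.5, 0.1]
force: [0.4, 0.8, 0.7]
opening: 0.0511
gripper_force: 0.0
```

Run:
```python
from h import *
p=ctrl.snapshot("wrist"); save(p,"w4.png")
m=best(p,"new_round",px(p,(.54,-.041,0))); print(m.sum(),fit(p,m,"round",(.54,-.041,0),0,.022))
m=best(p,"worn_round"); print(m.sum(),fit(p,m,"round",(.54,.047,0),0,.022))
go((.54,-.043,.1))
```

```text
6457 (array([ 0.54164692, -0.03945881,  0.92013701]), np.float64(0.9737169742584229))
6710 (array([ 0.54392492,  0.04672332, -0.85178623]), np.float64(0.9293647408485413))
tool shift/0.2: [0.4798 0.0125 0.3587] ori [-1.7996e+02 -6.0000e-02  4.0000e-02] clock 9.5
```

View pics/w4.png

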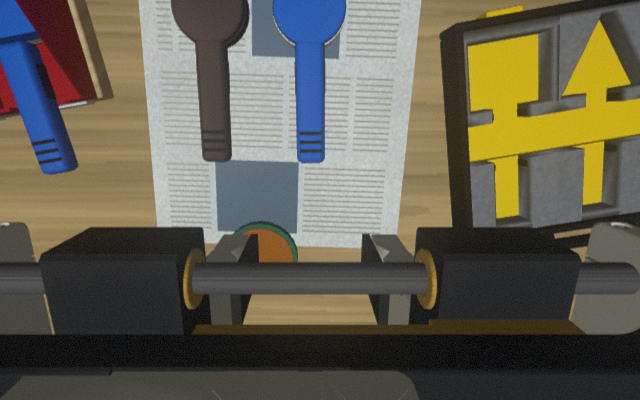

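Emit:
carry_out([
  [[0.17,0,0.15,-0.001,0.2],[0.34,0,0.3,-0.001,0.2],[0.485,-0.003,0.45,-0.001,0.2],[0.485,-0.003,0.65,-0.001,0.2],[0.485,-0.003,0.82,-0.001,0.2]],
])

```text
clock: 10.0
tool_pos: [0.5401, -0.0407, 0.0029]
orientation: [179.9, 0.3, 0.3]
force: [0.8, 0.0, -0.0]
opening: 0.0525
gripper_force: 0.0
```

Run:
```python
from h import *
go((.541,-.0395,.003))
```

```text
tool shift/0.2: [ 0.0045 -0.006  -0.0004] ori [179.93   0.28   0.34] clock 10.0
```

Emit:
carry_out([
  [[0.003,0,0,0,-1],[0.003,0,0,0,-1],[0.003,0,0,0,-1],[0.003,0,0,0,-1],[0.003,0,-0.06,0,-1]],
])

```text
clock: 10.5
tool_pos: [0.5402, -0.0404, 0.0187]
orientation: [180.0, 0.2, 0.4]
force: [0.8, 0.5, -1.9]
opening: 0.0259
gripper_force: 30.0
```

Emit:
carry_out([
  [[0,0,-0.12,0,-1],[0,0,-0.27,0,-1],[0,0,-0.45,0,-1],[0,0,-0.6,0,-1],[0,0,-0.6,0,-1]],
])

```text
clock: 11.0
tool_pos: [0.5443, -0.0397, 0.1455]
orientation: [-179.9, -0.5, 0.4]
force: [0.3, 0.7, -0.7]
opening: 0.0253
gripper_force: 30.0
```

Run:
```python
from h import *
for n in ("top","side"):
    p=ctrl.snapshot(n)
    for k in ["cutout_round","cutout_delta","cutout_square","case"]:
        print(n,k,[(np.round(w(p,a["centre"],.012 if "cut" in k else 0),3)[:2],round(a["p"],2)) for a in ctrl.spot_point(p,k)[:2]])
go((.50,-.30,.2))
```

```text
top cutout_round [(array([ 0.516, -0.385]), 0.82)]
top cutout_delta [(array([ 0.507, -0.299]), 0.82)]
top cutout_square [(array([ 0.493, -0.21 ]), 0.65), (array([0.417, 0.526]), 0.29)]
top case [(array([ 0.494, -0.301]), 0.96)]
side cutout_round [(array([ 0.521, -0.382]), 0.89)]
side cutout_delta [(array([ 0.508, -0.304]), 0.56)]
side cutout_square [(array([ 0.489, -0.223]), 0.64), (array([ 0.523, -0.377]), 0.26)]
side case [(array([ 0.516, -0.285]), 0.83)]
tool shift/0.2: [-0.2159  1.2977 -0.3048] ori [1.7998e+02 8.0000e-02 4.0000e-01] clock 11.5
```

Emit:
carry_out([
  [[-0.05,0.12,-0.1,-0.005,-1],[-0.15,0.32,-0.2,-0.01,-1],[-0.25,0.52,-0.3,-0.015,-1],[-0.34,0.74,-0.34,-0.02,-1],[-0.43,0.95,-0.37,-0.024,-1]],
])

```text
clock: 12.0
tool_pos: [0.4563, -0.2321, 0.2145]
orientation: [180.0, -0.1, 9.2]
force: [1.5, -0.8, -0.2]
opening: 0.0257
gripper_force: 30.0
```

Run:
```python
from h import *
go((.42,-.32,.22))
```

```text
tool shift/0.2: [-0.2491  0.4049 -0.0276] ori [ 1.7997e+02 -7.0000e-02  9.1500e+00] clock 12.0
```

Emit:
carry_out([
  [[-0.12,0.2,0,0,-1],[-0.25,0.4,-0.03,0,-1],[-0.25,0.4,-0.03,0,-1],[-0.25,0.4,-0.03,0,-1]],
])

```text
clock: 12.4
tool_pos: [0.4193, -0.3185, 0.2192]
orientation: [-180.0, 0.0, 8.9]
force: [-0.3, 0.5, -0.8]
opening: 0.0257
gripper_force: 30.0
```

```bash
cat >> h.py <<'E'
def fitcase(p,x0,dil=.002,verbose=False):
    from scipy.optimize import minimize
    hsv=cv2.cvtColor(p["color"],cv2.COLOR_RGB2HSV); S=2
    yel=cv2.inRange(hsv,(20,120,90),(35,255,255))
    K,R,t=(np.array(p[k]) for k in("camera_matrix","R","t"))
    def pj(xy,z): X=np.c_[xy,np.full(len(xy),z)]@R.T+t; u=X@K.T; return u[:,:2]/u[:,2:]
    def poly(P):
        im=np.zeros((400*S,640*S),np.uint8); cv2.fillPoly(im,[np.int32(np.round(((P+.5)*S-.5)*16))],1,shift=4); return im
    def T(xy,q):
        c,s=np.cos(np.radians(q[2])),np.sin(np.radians(q[2])); return xy@np.array([[c,s],[-s,c]])+q[:2]
    shapes=[]
    for k,y in(("round",-.08),("delta",0),("square",.08)):
        g=np.zeros((1200,1800),np.uint8); cv2.fillPoly(g,[np.int32((outline(k)+[.09,.06])*1e4)],1)
        g=cv2.dilate(g,cv2.getStructuringElement(2,(41,41)))
        c=max(cv2.findContours(g,0,2)[0],key=len)[:,0]/1e4-[.09,.06]; shapes.append(c+[0,y])
    tr=np.array([(-.018,-.12),(.018,-.12),(.018,.12),(-.018,.12)])
    def ren(q):
        a=np.zeros((400*S,640*S),np.uint8)
        for c in shapes: a|=poly(pj(T(c,q),.012))&poly(pj(T(c,q),.0275))
        a|=poly(pj(T(tr,q),.005))&poly(pj(T(tr,q),.030))
        return a.astype(np.float32)
    # valid: inside the case and not hidden by sander/gripper
    case=np.array([(-.086,-.12),(.096,-.12),(.096,.12),(-.086,.12)])
    ins=cv2.resize(poly(pj(T(case,x0),.03)),(640,400),interpolation=0)
    blue=cv2.dilate(cv2.inRange(hsv,(95,90,30),(125,255,255)),np.ones((9,9)))
    v=cv2.dilate(ins,np.ones((5,5)))*(blue==0); v[215:]=0
    V=cv2.resize(v,(640*S,400*S),interpolation=0); m=cv2.GaussianBlur(cv2.resize((yel>0).astype(np.float32),(640*S,400*S)),(0,0),S)
    def f(q):
        r=cv2.GaussianBlur(ren(q),(0,0),S); return 1-(np.minimum(r,m)*V).sum()/(np.maximum(r,m)*V).sum()
    q=np.array(x0,float)
    for d in((.012,.012,4),(.003,.003,1)):
        sim=np.array([q]+[q+np.eye(3)[i]*d[i] for i in range(3)]); r=minimize(f,q,method="Nelder-Mead",options=dict(initial_simplex=sim,xatol=1e-5,fatol=1e-5)); q=r.x
    im=p["color"].copy(); e=cv2.morphologyEx(cv2.resize(ren(q),(640,400),interpolation=0),4,np.ones((3,3)))>0; im[e]=[255,0,0]
    c,s=np.cos(np.radians(q[2])),np.sin(np.radians(q[2]))
    return q,1-r.fun,(q[0]+.08*s,q[1]-.08*c),im,v
E
python3 - <<'E'
from h import *
p=ctrl.snapshot("wrist")
q,iou,cr,im,v=fitcase(p,(.505,-.302,9.5)); print(q,iou,cr, ctrl.get_obs()["tool_pos"])
cv2.imwrite("pics/w5.png",im[...,::-1])
for k in ["cutout_round","new_round"]:
    print(k,[(np.round(a["centre"]),np.round(w(p,a["centre"],.012),3)[:2],round(a["p"],2)) for a in ctrl.spot_point(p,k)[:2]])
E
```

```text
[ 0.50178508 -0.29772153  9.66669646] 0.979926586151123 (np.float64(0.5152183927973597), np.float64(-0.37658563292143804)) [ 0.41980093 -0.31765371  0.21913944]
cutout_round [(array([379.,  92.]), array([ 0.514, -0.375]), 0.89)]
new_round [(array([309., 245.]), array([ 0.337, -0.33 ]), 0.82)]
```

View pics/w5.png

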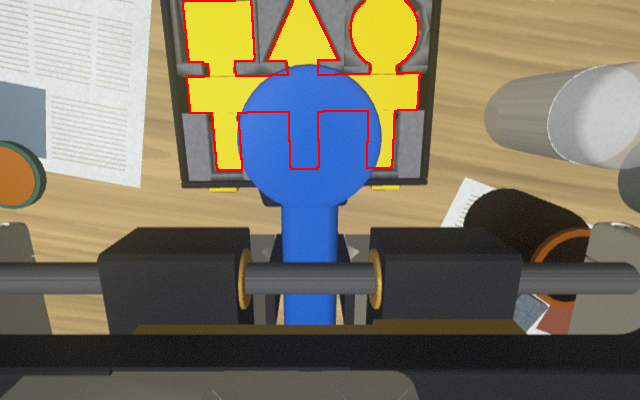

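Run:
```python
from h import *
p=ctrl.snapshot("wrist"); o=ctrl.get_obs()
hsv=cv2.cvtColor(p["color"],cv2.COLOR_RGB2HSV); b=cv2.inRange(hsv,(95,110,60),(125,255,255)); b[190:]=0; b[:,:225]=0;b[:,400:]=0
c=max(cv2.findContours(b,0,1)[0],key=len)[:,0]; c=c[c[:,1]<180]
R=Ro.from_euler('xyz',o["orientation"],degrees=True)
from scipy.optimize import least_squares
for dz in(.019,.021,.023):
    W=np.array([w(p,a,o["tool_pos"][2]+dz) for a in c])[:,:2]
    r=least_squares(lambda q:np.hypot(*(W-q[:2]).T)-q[2],[*W.mean(0),.032],loss="soft_l1",f_scale=.0005).x
    d=R.inv().apply(np.r_[r[:2],o["tool_pos"][2]]-o["tool_pos"]); print(dz,"head centre in tool",np.round(d,4),"rad",r[2])
# handle direction from its edges
hb=cv2.inRange(hsv,(95,110,60),(125,255,255))
for row in(205,220):
    xs=np.nonzero(hb[row,250:370])[0]+250; m=w(p,((xs.min()+xs.max())/2,row),o["tool_pos"][2]+.019)
    print(row,xs.min(),xs.max(),np.round(R.inv().apply(m-o["tool_pos"]),4))
print(o["tool_pos"],o["orientation"])
```

```text
0.019 head centre in tool [ 0.0567 -0.0006 -0.    ] rad 0.028858982759213024
0.021 head centre in tool [ 0.0569 -0.0006 -0.    ] rad 0.02844536678012787
0.023 head centre in tool [ 0.0571 -0.0006 -0.    ] rad 0.028031750117496316
205 281 338 [ 0.0296 -0.0004 -0.019 ]
220 282 336 [ 0.0229 -0.0006 -0.019 ]
[ 0.42055724 -0.31656673  0.21932654] [-1.79982699e+02  1.83595663e-02  9.12819506e+00]
```

Run:
```python
from h import *
p=ctrl.snapshot("wrist"); o=ctrl.get_obs(); z=o["tool_pos"][2]
hsv=cv2.cvtColor(p["color"],cv2.COLOR_RGB2HSV); hb=cv2.inRange(hsv,(95,110,20),(130,255,255))
for row in(205,212,220,228,300,310):
    xs=np.nonzero(hb[row,250:370])[0]+250
    for dz in(.012,.019): print(row,dz,round(np.linalg.norm(w(p,(xs.max()+.5,row),z+dz)-w(p,(xs.min()-.5,row),z+dz)),4),end=" | ")
    print()
row=136; xs=np.nonzero(hb[row,225:400])[0]+225; print("head",xs.min(),xs.max(),[round(np.linalg.norm(w(p,(xs.max()+.5,row),z+dz)-w(p,(xs.min()-.5,row),z+dz)),4) for dz in(0,.01,.019)])
print("camera fwd",np.array(p["R"])[2])
go((.5145,-.377,.12))
```

```text
205 0.012 0.026 | 205 0.019 0.0248 | 
212 0.012 0.0252 | 212 0.019 0.024 | 
220 0.012 0.0249 | 220 0.019 0.0238 | 
228 0.012 0.0251 | 228 0.019 0.0239 | 
300 0.012 0.0252 | 300 0.019 0.024 | 
310 0.012 0.0254 | 310 0.019 0.0242 | 
head 238 380 [np.float64(0.0657), np.float64(0.0616), np.float64(0.0578)]
camera fwd [-0.25663919 -0.04123973 -0.96562705]
tool shift/0.2: [0.4154 0.373  0.4969] ori [-1.7999e+02  1.0000e-02  9.1400e+00] clock 12.65
```

Run:
```python
from h import *
p=ctrl.snapshot("wrist")
for k in ["solvent","stain_jar"]:
    print(k,[(np.round(a["centre"]),np.round(w(p,a["centre"],0),3)[:2],round(a["p"],2)) for a in ctrl.spot_point(p,k)[:2]])
print([w(p,(485,z),.03)[:2] for z in (100,115,130)])
```

```text
solvent [(array([518., 117.]), array([ 0.516, -0.529]), 0.97)]
stain_jar [(array([499., 224.]), array([ 0.395, -0.546]), 0.78)]
[array([ 0.52410901, -0.47395644]), array([ 0.5102865 , -0.47812133]), array([ 0.49615302, -0.48237993])]
```

Emit:
carry_out([
  [[0.13,0.12,0,-0.0015,-1],[0.28,0.25,0,-0.0015,-1],[0.4,0.36,0.1,-0.0015,-1],[0.4155,0.373,0.3,-0.0015,-1],[0.4155,0.373,0.5,-0.0015,-1]],
])

```text
clock: 13.3
tool_pos: [0.5155, -0.3783, 0.1182]
orientation: [180.0, -0.1, 9.6]
force: [-0.7, 0.4, -2.0]
opening: 0.0256
gripper_force: 30.0
```

Emit:
carry_out([
  [[0,0,0.1,0,-1],[0,0,0.2,0,-1],[0,0,0.25,0,-1],[0,0,0.25,0,-1]],
])

```text
clock: 13.7
tool_pos: [0.5133, -0.3775, 0.0681]
orientation: [-179.9, 0.1, 9.6]
force: [-1.7, 0.4, -1.1]
opening: 0.0253
gripper_force: 30.0
```

Run:
```python
from h import *
for i in range(3): 
    p=ctrl.snapshot("wrist"); go((.5146,-.3772,.05))
save(p,"w6.png",(140,0,540,260),2)
q=np.array((.50178508,-.29772153,9.66669646))
```

```text
tool shift/0.2: [ 0.0035 -0.0032  0.0974] ori [-1.7999e+02  5.0000e-02  9.6100e+00] clock 13.75
tool shift/0.2: [ 0.0011 -0.0052  0.1018] ori [ 1.7996e+02 -4.0000e-02  9.6100e+00] clock 13.8
tool shift/0.2: [ 1.000e-04 -6.100e-03  1.041e-01] ori [ 1.7994e+02 -8.0000e-02  9.6100e+00] clock 13.85
```

View pics/w6.png

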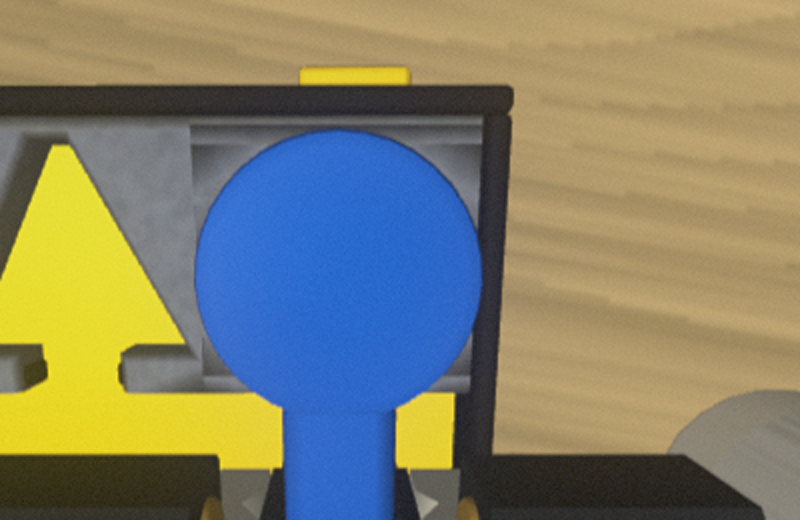

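Emit:
carry_out([
  [[0,-0.004,0.05,0,-1],[0,-0.004,0.1,0,-1],[0,-0.004,0.13,0,-1],[0,-0.004,0.15,0,-1],[0,-0.004,0.15,0,-1]],
])

```text
clock: 14.35
tool_pos: [0.5133, -0.3772, 0.0386]
orientation: [-180.0, 0.1, 9.6]
force: [-0.6, 0.4, -1.1]
opening: 0.0255
gripper_force: 30.0
```

Emit:
carry_out([
  [[0,0,0.01,0,-1],[0,0,0.02,0,-1],[0,0,0.03,0,-1],[0,0,0.03,0,-1]],
])

```text
clock: 14.75
tool_pos: [0.5136, -0.3773, 0.0334]
orientation: [-180.0, 0.0, 9.6]
force: [-0.1, -0.4, -1.7]
opening: 0.0254
gripper_force: 30.0
```

Emit:
carry_out([
  [[0,0,0.01,0,-1],[0,0,0.02,0,-1],[0,0,0.03,0,-1],[0,0,0.03,0,-1]],
])

```text
clock: 15.15
tool_pos: [0.5145, -0.3776, 0.0284]
orientation: [179.9, -0.1, 9.6]
force: [-0.6, 0.2, 4.6]
opening: 0.0256
gripper_force: 30.0
```

Emit:
carry_out([
  [[0,0,0.01,0,-1],[0,0,0.02,0,-1],[0,0,0.02,0,-1]],
])

```text
clock: 15.45
tool_pos: [0.5148, -0.3776, 0.0247]
orientation: [179.9, -0.1, 9.6]
force: [-0.4, 2.4, 5.9]
opening: 0.0257
gripper_force: 30.0
```

Emit:
carry_out([
  [[0,0,0.01,0,-1],[0,0,0.02,0,-1],[0,0,0.03,0,-1],[0,0,0.03,0,-1]],
])

```text
clock: 15.85
tool_pos: [0.5151, -0.3776, 0.0192]
orientation: [179.9, -0.1, 9.6]
force: [-0.7, 3.1, 9.0]
opening: 0.0254
gripper_force: 30.0
```

Emit:
carry_out([
  [[0,0,0.01,0,-1],[0,0,0.02,0,-1],[0,0,0.02,0,-1]],
])

```text
clock: 16.15
tool_pos: [0.5152, -0.3777, 0.0188]
orientation: [179.8, -0.2, 9.7]
force: [-8.7, 12.0, 38.5]
opening: 0.0256
gripper_force: 30.0
```

Emit:
carry_out([
  [[0,0,-0.02,0,-1],[0,0,-0.02,0,0],[0,0,-0.02,0,0],[0,0,-0.02,0,0],[0,0,-0.2,0,0]],
])

```text
clock: 16.65
tool_pos: [0.5103, -0.3759, 0.0486]
orientation: [-179.7, 0.5, 9.5]
force: [-0.1, -0.1, 0.8]
opening: 0.0432
gripper_force: 0.0
```

Emit:
carry_out([
  [[0,0,-0.05,0,-1],[0,0,-0.05,0,-1],[0,0,-0.05,0,-1],[0,0,-0.05,0,-1]],
])

```text
clock: 17.05
tool_pos: [0.513, -0.377, 0.0623]
orientation: [-179.9, 0.1, 9.6]
force: [-0.7, -0.8, -0.6]
opening: 0.0175
gripper_force: 0.0
```

Run:
```python
from h import *
p=ctrl.snapshot("wrist"); go((.5152,-.3766,.034))
save(p,"w7.png",(140,0,540,260),2)
```

```text
tool shift/0.2: [ 0.0113 -0.0003  0.1416] ori [-1.7994e+02  9.0000e-02  9.5600e+00] clock 17.1
```

View pics/w7.png

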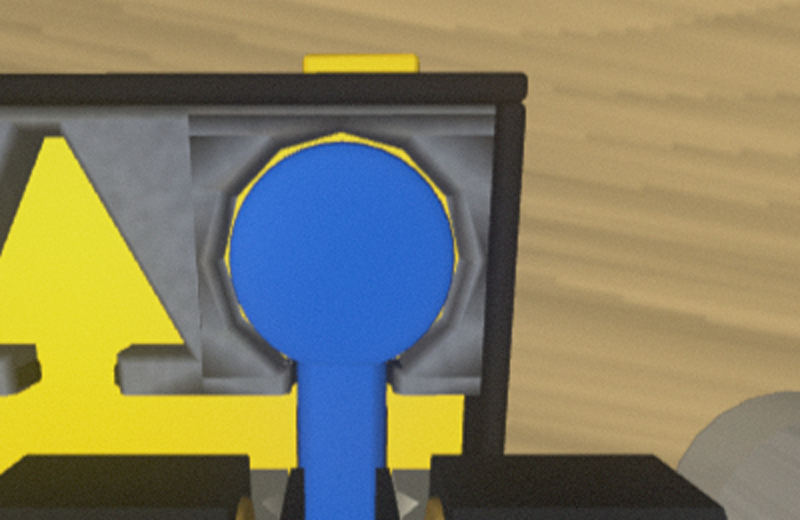

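Emit:
carry_out([
  [[0,0,0,0,-1],[0,0,0.08,0,-1],[0,0,0.12,0,-1],[0,0,0.135,0,-1],[0,0,0.135,0,-1]],
])

```text
clock: 17.6
tool_pos: [0.5133, -0.3773, 0.0358]
orientation: [-180.0, 0.1, 9.6]
force: [0.6, -0.1, 0.8]
opening: 0.0005
gripper_force: 0.0
```

Emit:
carry_out([
  [[0,0,0.01,0,-1],[0,0,0.02,0,-1],[0,0,0.02,0,-1]],
])

```text
clock: 17.9
tool_pos: [0.5143, -0.3777, 0.0343]
orientation: [179.9, -0.1, 9.6]
force: [-2.5, 1.8, 9.6]
opening: 0.0004
gripper_force: 4.8
```

Emit:
carry_out([
  [[0,0,0.007,0,-1],[0,0,0.007,0,-1]],
])

```text
clock: 18.1
tool_pos: [0.5143, -0.3777, 0.0342]
orientation: [179.9, -0.1, 9.6]
force: [-5.2, 5.2, 19.9]
opening: 0.0006
gripper_force: 9.8
```

Emit:
carry_out([
  [[0,0,-0.1,0,-1],[0,0,-0.3,0,-1],[-0.2,0,-0.5,0,-1],[-0.4,-0.1,-0.7,0,-1],[-0.4,-0.1,-0.7,0,-1]],
])

```text
clock: 18.6
tool_pos: [0.4304, -0.3713, 0.1754]
orientation: [179.8, -0.3, 9.5]
force: [0.1, 0.6, -0.4]
opening: 0.0003
gripper_force: 0.0
```

Run:
```python
from h import *
p=ctrl.snapshot("wrist")
hsv=cv2.cvtColor(p["color"],cv2.COLOR_RGB2HSV); m=(cv2.inRange(hsv,(95,110,40),(125,255,255))>0).astype(np.uint8)
m=best(p,"new_round"); print(m.sum(),fit(p,m,"round",(.515,-.377,9.6),.026,.034))
save(p,"w8.png")
print(fitcase(p,(.5018,-.2977,9.67))[:3])
```

```text
Traceback (most recent call last):
AttributeError: 'NoneType' object has no attribute 'sum'
```

Run:
```python
from h import *
p=ctrl.snapshot("wrist"); save(p,"w8.png")
hsv=cv2.cvtColor(p["color"],cv2.COLOR_RGB2HSV); b=cv2.inRange(hsv,(95,110,60),(125,255,255))
u=px(p,(.515,-.377,.034)).astype(int); n,l=cv2.connectedComponents(b); m=(l==l[u[1],u[0]]).astype(np.uint8)
print(u,m.sum(),fit(p,m,"round",(.515,-.377,9.6),.030,.034))
```

```text
[332  94] 7329 (array([ 0.51721965, -0.37640291,  9.65727718]), np.float64(0.9270051121711731))
```

View pics/w8.png

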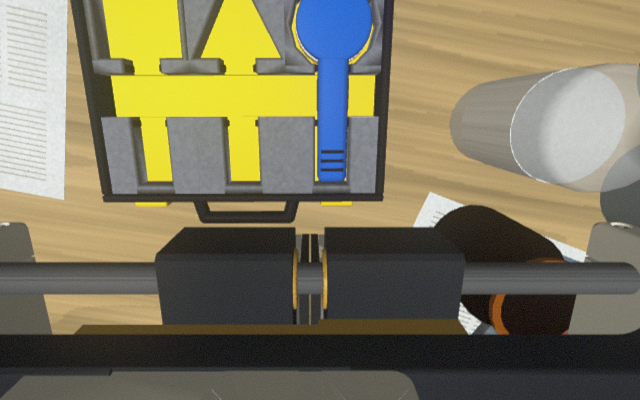

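The sander lies in the round cutout with an even gap around it: head at (333,25), handle end at (332,178). The gripper is clear, so I'm handing in.

```bash
python3 -c "
from plant import ctrl
print(ctrl.close_job())"
```

```text
the job is handed in; nothing more can be done
None
```

I laid the new round sander beside the worn round one, then pressed it home in its own cutout, released it and handed the job in; the fit was rigid under about 20 N, and no verdict came back.

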